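# Shim the rocking screwdriver rack

## Task

The screwdriver rack rocks because the foot on its overhanging end hangs clear of the bench. Slide the flat red packer under that foot first, then slide the blue tapered shim in on top of the packer, thin edge first, until the foot just bears snugly on it and the rack no longer rocks, without jacking the rack up. Leave both shims lying flat in place, let go, never force the rack, and do not disturb the other things on the bench.

Things in the scene. Friction and masses are not known exactly. Their poses are not given: they have to be found in the camera images.
- rack: Wooden screwdriver rack, rocking slightly on a rubber ridge; origin on the bench under the ridge. Base board x +-30, y +-160 mm, underside 30, top 45 mm high; screwdrivers stand on it at y -40 to +150 mm, 200 mm high. Good foot at y +140 mm, short foot at y -140 mm. It does not slide. Springy: the short foot moves up or down 1 mm per 5 N.
- rack_foot (a point): Bench point straight below the short foot; axes as the rack's, y runs from the short foot along the board towards the screwdrivers. The foot is a black dome, 14 mm radius, on a 16 mm stem; its lowest point hangs 10 to 14 mm over the bench, unmeasured and different each time: to be felt. Open below the board on the -y, -x and +x sides.
- packer: Red flat L-shaped packer, 5 mm thick, 60 g, lying flat; origin on its underside at the spot meant to lie below the foot. Plate x -23 to +23, y -95 to +25 mm: the taper lies on it from the -y side. An arm 24 mm wide, 5 mm thick, at y +10 mm runs out to x -80 mm and carries the grip tab.
- packer_tab (a point): Grip point on the packer's tab at packer (-70, +10, +27) mm. The tab is 20 mm (x) by 14 mm (y), its top 40 mm above the packer's underside; best pinched across its 14 mm in y.
- taper: Blue tapered shim, 36 x 113 mm; origin on its flat underside below the tab. 11 mm thick from y -9 to +44 mm, then sloping evenly to 2 mm at the thin edge, y +104 mm; pushed in along its +y. Snug: the foot bears on it with 3 to 10 N, felt as a level push along y of 4 to 7 N (5.5 is good), read while it slides: once stopped, friction 0.24 to 0.36 holds it and the push sags.
- taper_tab (a point): Grip point on the taper's upright tab at taper (0, 0, +33) mm. The tab is 14 mm (x) by 18 mm (y), its top 46 mm above the underside; best pinched across its 14 mm in x.
- taper_tip (a point): Middle of the taper's thin edge, on the underside, taper (0, +104, 0) mm.
- torch: Yellow torch lying down, 150 mm long, 44 mm across; bystander.
- spanner: Chrome adjustable spanner lying flat, 195 mm long; bystander.
- dibber: Wooden dibber with T handle and steel tip, 210 mm long, 100 mm wide; bystander.
- saucer: Terracotta saucer, 100 mm across, 22 mm high; bystander.
Mind the look-alikes: they are no part of the job. Several things have the shape of the packer; the one meant has the colours described above. Several things look just like the taper: the one meant starts farthest to the robot's left.

How it is judged:
By the outcome, as a careful person would: the job done as asked, in the order asked, and still so for the second after the job is handed in, with the robot touching nothing.
It also fails if it takes over 64 s, if anything falls off the work surface, if the arm or the gripper's body presses on something with over 40 N, if the wrist force passes 120 N, or if a joint passes its speed limit or range.

## Robot

A 6-joint arm with a two-finger parallel gripper is mounted at the origin on the work surface. World frame = base frame: x ahead of the robot, y to its left, z up, the work surface at z = 0. Lengths are in mm, angles in rad, forces in N, time in s.
With the tool pointing down it reaches from about 250 to 800 mm from the base axis. Payload 8.5 kg.
Tool frame: the origin (TCP) lies between the finger pads; the fingertips stand 17 mm ahead of it and the grasp point (between the pads) lies 2 mm behind it; z points along the fingers, y is the direction in which the jaws open and shut (so a half turn about z gives the same grasp; the last joint's range is limited). The gripper opens to 85 mm and grips with 20 to 120 N. Pads are 22 mm wide; open, the fingers measure 114 mm over their backs; the gripper's body (76 mm by 85 mm) begins 54 mm behind the grasp point. The pads swing forward as they close: fully open they stand 13 mm farther back than shut.
Start: joints at [-1.329, 0.238, -0.013, 1.319, 0, 1.571], TCP at [125.7, -509.686, 248.276] pointing down, gripper open.
Joint ranges: [-2.66, 2.66], [-1.03, 1.9], [-1.14, 1.46], [-1.82, 2.27], [-1.45, 1.34], [-3.14, 3.14]. Speed limits (rad/s): [2.22, 2.22, 2.79, 3.14, 3.14, 3.14].

## Interface

Orientations are given as a 3x3 rotation matrix whose columns are the frame's x, y, z axes.
In Python, from station import readout, snapshot, camera_model, close_job gives the robot as it stands. The module is installed in compiled form; this text tells all that it offers.
- The arm moves only by the tool arm_command, never from a script. Its argument "rows" is text: rows parted by semicolons, each of 6 numbers parted by spaces: the shift along the world's x, y, z in cm, then the turn, a rotation vector about the world's x, y, z in degrees. In form: x y z wx wy wz; .... A call has 1 to 8 rows; each row is the pose to reach, as a shift and turn from the pose commanded when the call began; what a row does not reach only later rows make up. A row lasts 1/10 s, in which the tool goes at most 50 mm and 8.59 degrees, less where a joint would pass 70% of its speed; a pose out of reach is approached as far as the arm can. A call with a gripper value outside its range is refused whole. "grip" is the opening, from 0 (shut) to 1 (fully open), set as the call begins (left out, the last holds). The fingers move at their own pace and stop on an object; "newtons" is the grip in N (left out, the last holds). Time passes only in rows, so rows that repeat a pose let the fingers close. It gives the time, the measured TCP pose, the force and the opening at its end, in the units of the state.
- readout.get_obs(): the state, without advancing time (a new reading comes with each control period).
- snapshot(name): name is "scene" or "top"; returns the picture (384x512x3 uint8, red, green, blue); there is no depth.
- camera_model(name): a dict with "intrinsics" (3x3 intrinsics, pixels), "k1" (the pictures are not rectified: a ray, as slopes to the right and down, at radius r is drawn at 1 + k1 r^2 times it, then the intrinsics apply), "view" (4x4, takes a point from world to camera coordinates). Camera axes: x right, y up, looking along -z (the intrinsics and any distortion apply to the point x, -y, -z); pixel columns grow to the right and rows downward; lengths in mm; the calibration is good to about 2 mm. A picture is of the moment at which its call begins. camera_model takes no time and is no camera call.
- close_job(): hands the job in, once; it reports no verdict.
The state is a dict: "time_s": time; "joint_positions": joint angles; "dq": joint speeds; "joint_efforts": joint torques, N m; "tool_pos": TCP position; "tcp_rot": TCP orientation; "contact_force": force on the tool from outside, world axes, zero at the start; "moment": the same for the moment, N m; "finger_gap": opening from 0.0 (shut) to 1.0 (fully open).
Only numpy, scipy, OpenCV 4.12 (cv2) and the standard library are available. Lean on these libraries where they do the work, as an engineer would, in place of code of your own. Each camera call takes 0.05 s, during which the arm holds its last target. There are 200 camera calls.

## Working session

There is one attempt and no reset: what is moved stays moved. The work goes in short steps, Python scripts to look and compute and a tool call to move; the robot and the scene stay as the last step left them, time stands still between calls to the robot, and variables do not carry over. Pictures are saved under pics/ and viewed, about 8 in all and at most 12, crops included, and the job is handed in when it is done.

Besides the shell and the picture viewer there is one more tool, called after "Call:" as name(argument=value, ...) on one line, values as JSON. arm_command: Moves the arm, as the interface text tells. Its arguments: {"type":"object","properties":{"rows":{"type":"string"},"grip":{"type":"number"},"newtons":{"type":"number"}},"required":["rows"]}

```bash
mkdir -p pics; cat > h.py <<'E'
import numpy as np, cv2
from station import readout, snapshot, camera_model, close_job
def snap(n,f):
    im=snapshot(n); cv2.imwrite('pics/'+f,im[:,:,::-1]); return im
def crop(f,o,x0,y0,x1,y1,s):
    im=cv2.imread('pics/'+f)[y0:y1,x0:x1]; cv2.imwrite('pics/'+o,cv2.resize(im,None,fx=s,fy=s,interpolation=cv2.INTER_CUBIC))
def ray(n,u,v):
    m=camera_model(n);K=np.array(m['intrinsics']);V=np.array(m['view'])
    p=cv2.undistortPoints(np.array([[[u,v]]],float),K,np.array([m['k1'],0,0,0.]))[0,0]
    R=V[:3,:3];c=-R.T@V[:3,3];d=R.T@np.array([p[0],-p[1],-1]);return c,d/np.linalg.norm(d)
def onz(n,u,v,z):
    c,d=ray(n,u,v);return (c+d*(z-c[2])/d[2]).round(1)
def tri(a,b):
    (c1,d1),(c2,d2)=ray('scene',*a),ray('top',*b)
    s=np.linalg.lstsq(np.c_[d1,-d2],c2-c1,rcond=None)[0]
    p,q=c1+s[0]*d1,c2+s[1]*d2;return ((p+q)/2).round(1),np.linalg.norm(p-q).round(1)
def proj(n,P):
    m=camera_model(n);K=np.array(m['intrinsics']);V=np.array(m['view'])
    q=V[:3,:3]@np.array(P,float)+V[:3,3];a=np.array([q[0],-q[1]])/-q[2];a=a*(1+m['k1']*(a@a));return (K@np.r_[a,1])[:2].round(1)
E
python3 - <<'E'
from h import *
for n in('scene','top'):
    snap(n,n+'0.png');m=camera_model(n);print(m['k1'],np.array(m['intrinsics']).round(0).tolist());print(ray(n,256,192))
a=np.hstack([cv2.imread('pics/%s0.png'%n) for n in('scene','top')])
o=readout.get_obs();print(o)
E
```

```text
0.009003733058664164 [[464.0, 0.0, 258.0], [0.0, 464.0, 187.0], [0.0, 0.0, 1.0]]
(array([1485.36204296,  -38.68819336, 1081.8965311 ]), array([-0.66518774, -0.11248235, -0.73815513]))
-0.11488436078546249 [[492.0, 0.0, 252.0], [0.0, 492.0, 193.0], [0.0, 0.0, 1.0]]
(array([ 400.58071239, -166.23210845, 1469.6092047 ]), array([ 0.10097122, -0.01200682, -0.99481689]))
{'time_s': 0.1, 'joint_positions': array([-1.32898675e+00,  2.38719345e-01, -1.41400814e-02,  1.31918521e+00,
       -7.62366023e-06,  1.57075789e+00]), 'dq': array([ 0.00052161, -0.00044257,  0.00245121,  0.00195784, -0.00193542,
       -0.00068635]), 'joint_efforts': array([-4.00572817e-04, -5.39721215e+01,  3.47000921e+01,  1.33897777e-02,
       -1.77490364e-05,  1.53657362e-05]), 'tool_pos': array([ 125.63510188, -509.40507667,  247.75427571]), 'tcp_rot': array([[ 9.70897035e-01,  2.39497084e-01, -3.06322410e-04],
       [ 2.39497279e-01, -9.70896281e-01,  1.21016763e-03],
       [-7.57567052e-06, -1.24831155e-03, -9.99999221e-01]]), 'contact_force': array([1.16998929, 0.36382201, 1.03671491]), 'moment': array([ 0.03187643, -0.00281509,  0.01778245]), 'finger_gap': 0.9987551722748487}
```

View pics/scene0.png

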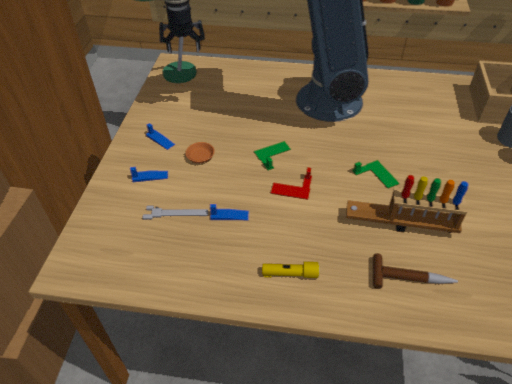

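View pics/top0.png

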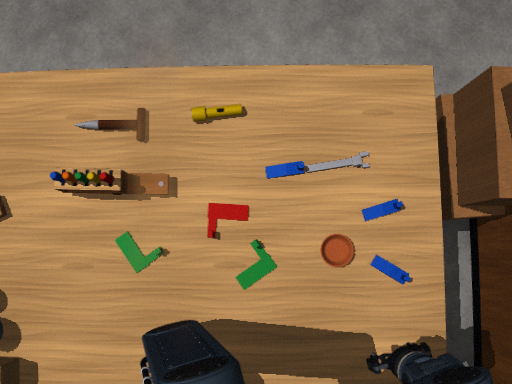

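The scene view looks back at the robot, so its right side is +y. The rack's bare end (the short foot) is at about scene (355,211) and top (165,184). The red packer is at scene (292,188) and top (228,215). The taper I want is the leftmost blue one, beside the spanner, at scene (230,214) and top (285,170).

```bash
python3 - <<'E'
from h import *
crop('scene0.png','a.png',190,150,470,240,2.85)
crop('top0.png','b.png',40,140,320,250,2.85)
a=cv2.imread('pics/a.png');b=cv2.imread('pics/b.png');print(a.shape,b.shape)
cv2.imwrite('pics/ab.png',np.vstack([a,b]))
E
```

```text
(256, 798, 3) (314, 798, 3)
```

View pics/ab.png

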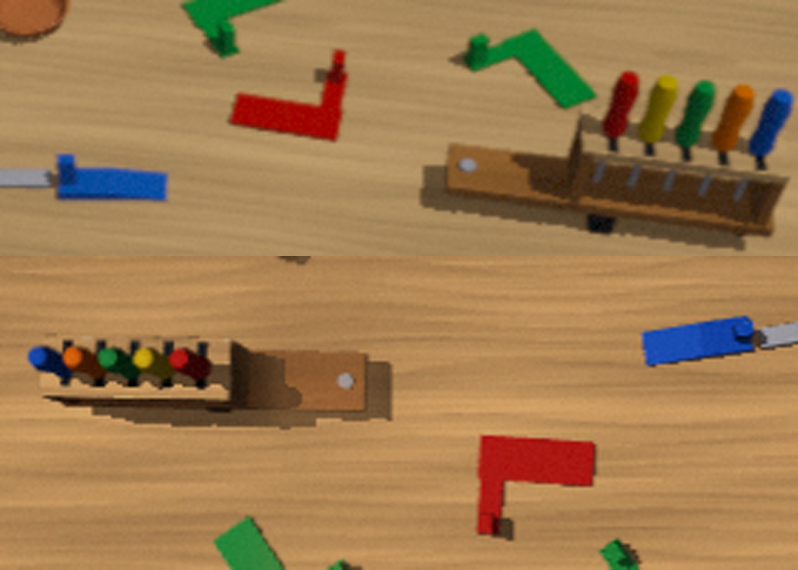

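```bash
python3 - <<'E'
from h import *
S=lambda x,y:(190+x/2.85,150+y/2.85)
T=lambda x,y:(40+x/2.85,140+(y-256)/2.85)
P={'screw':((467,165),(345,381)),'endback':((450,144),(364,410)),'endfront':((446,190),(367,354)),
'pk_tabtop':((339,53),(487,521)),'tp_tabtop':((67,157),(742,326))}
for k,(a,b) in P.items(): print(k,*tri(S(*a),T(*b)))
print('packer outline z5, top/scene')
for a,b in [((340,140),(481,436)),((230,123),(595,442)),((238,94),(593,487)),((327,102),(503,481))]:print(onz('scene',*S(*a),5),onz('top',*T(*b),5))
print('taper: tip corners z2; ')
for a,b in [((166,174),(647,365)),((166,201),(643,335))]:print(onz('scene',*S(*a),2),onz('top',*T(*b),2))
print('taper heel corners z11');
for b in [(750,317),(756,350)]:print(onz('top',*T(*b),11))
print('rack far end/sides top');
for b in [(237,343),(235,407)]:print(onz('top',*T(*b),45))
print('scene front edge z45',onz('scene',*S(770,225),45),onz('scene',*S(446,190),45))
print('spanner end',onz('scene',*S(50,178),5),onz('top',*T(762,337),8))
E
```

```text
screw [572.9  95.2  44.4] 2.7
endback [543.1  77.1  40.6] 4.4
endfront [601.8  74.9  35.3] 4.2
pk_tabtop [427.8 -48.5  44.2] 5.6
tp_tabtop [ 623.4 -313.2   48.7] 2.1
packer outline z5, top/scene
[521.4 -34.8   5. ] [517.7 -42.4   5. ]
[ 513.3 -156.4    5. ] [ 509.8 -161.8    5. ]
[ 468.4 -153.2    5. ] [ 462.7 -159.     5. ]
[466.8 -53.3   5. ] [470.2 -65.1   5. ]
taper: tip corners z2; 
[ 593.1 -214.7    2. ] [ 590.6 -217.7    2. ]
[ 629.5 -208.6    2. ] [ 622.7 -214.     2. ]
taper heel corners z11
[ 639.  -326.8   11. ]
[ 603.9 -332.2   11. ]
rack far end/sides top
[614.1 206.6  45. ]
[547.7 207.8  45. ]
scene front edge z45 [609.5 390.8  45. ] [609.6  75.9  45. ]
spanner end [ 618.3 -335.3    5. ] [ 618.  -339.3    8. ]
```

```bash
cat > fit.py <<'E'
from h import *
from scipy.optimize import least_squares
S=lambda x,y:(190+x/2.85,150+y/2.85)
T=lambda x,y:(40+x/2.85,140+(y-256)/2.85)
def W(q,p):
    c,s=np.cos(q[2]),np.sin(q[2]);return [q[0]+c*p[0]-s*p[1],q[1]+s*p[0]+c*p[1],p[2]]
M={'rack':([('scene',S(450,144),(-30,-160,45)),('scene',S(446,190),(30,-160,45)),('top',T(367,354),(30,-160,45)),('top',T(364,410),(-30,-160,45)),('scene',S(467,165),(0,-140,46)),('top',T(345,381),(0,-140,46)),('scene',S(772,235),(30,160,30))],[580,230,0],
 [(30,-160,45),(30,160,45),(-30,160,45),(-30,-160,45)]),
'packer':([('scene',S(340,140),(23,25,5)),('top',T(481,436),(23,25,5)),('scene',S(230,123),(23,-95,5)),('top',T(595,442),(23,-95,5)),('scene',S(238,94),(-23,-95,5)),('top',T(593,487),(-23,-95,5)),('top',T(503,481),(-23,-2,5)),('scene',S(327,102),(-23,-2,5)),('scene',S(339,53),(-70,10,40)),('top',T(487,521),(-70,10,40))],[495,-60,0],
 [(23,25,5),(23,-95,5),(-23,-95,5),(-23,-2,5),(-80,-2,5),(-80,22,5),(23,22,5)]),
'taper':([('scene',S(166,174),(-18,104,2)),('top',T(647,365),(-18,104,2)),('scene',S(166,201),(18,104,2)),('top',T(643,335),(18,104,2)),('top',T(750,317),(18,-9,11)),('top',T(756,350),(-18,-9,11)),('scene',S(67,157),(0,0,46)),('top',T(742,326),(0,0,46))],[620,-320,0],
 [(18,104,2),(-18,104,2),(-18,-9,11),(18,-9,11)])}
def fit(k):
    o,q0,ol=M[k]
    f=lambda q:np.concatenate([proj(n,W(q,p))-np.array(uv) for n,uv,p in o])
    r=least_squares(f,q0,x_scale=[10,10,.1],diff_step=1e-3);return r.x,f(r.x).reshape(-1,2).round(1)
if __name__=='__main__':
    ims={n:cv2.resize(cv2.imread('pics/%s0.png'%n),None,fx=3,fy=3,interpolation=cv2.INTER_CUBIC) for n in('scene','top')}
    for k in M:
        q,e=fit(k);print(k,q[:2].round(1),np.degrees(q[2]).round(2),e.tolist())
        for n in ims:
            pts=np.array([(proj(n,W(q,p))+.5)*3 for p in M[k][2]],int);cv2.polylines(ims[n],[pts],True,(255,255,0),1)
    a=ims['scene'][3*160:3*235,3*200:3*466];b=ims['top'][3*150:3*245,3*50:3*316]
    cv2.imwrite('pics/ov.png',np.vstack([a,b]))
E
python3 fit.py
```

```text
rack [575.4 235.5] 0.0 [[-1.1, -0.4], [-0.1, -1.2], [-1.5, -1.6], [-0.5, -0.9], [-0.3, 0.3], [-0.7, -0.9], [-0.8, -1.2]]
packer [492.2 -60.6] 0.0 [[-0.1, -1.5], [-2.3, 0.8], [0.2, 0.4], [-2.1, -1.8], [-0.7, 0.1], [-1.2, -2.2], [-0.9, 0.4], [-2.9, 0.2], [-1.5, -0.3], [-0.1, 2.0]]
taper [ 616.1 -317.4] 0.0 [[0.2, 1.2], [-1.5, -2.4], [-1.8, 1.0], [-0.3, -3.7], [-0.1, 1.6], [-1.9, 1.9], [-1.1, -1.5], [1.0, 2.6]]
```

View pics/ov.png

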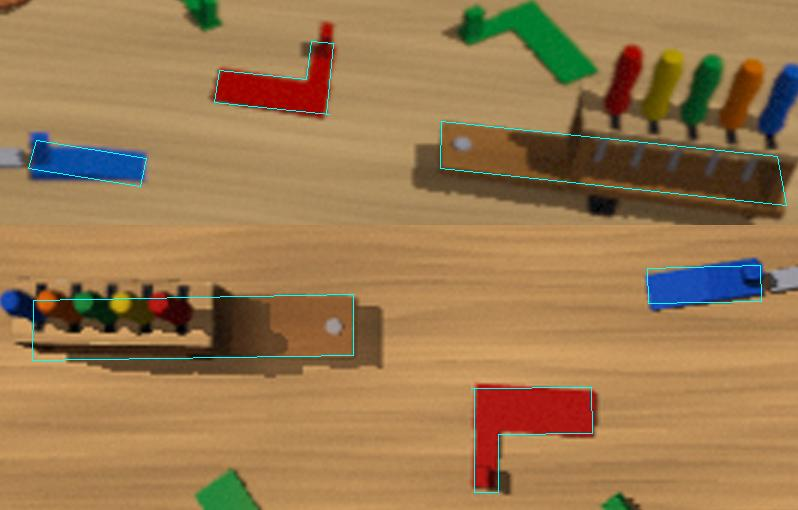

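```bash
sed -i 's/return (K@np.r_\[a,1\])\[:2\].round(1)/return (K@np.r_[a,1])[:2]/' h.py; sed -i 's/,diff_step=1e-3//' fit.py; sed -i 's/def fit(k)/def fit(k,cam=None)/;s/ for n,uv,p in o\]/ for n,uv,p in o if cam in(None,n)]/' fit.py
python3 fit.py; python3 - <<'E'
from fit import *
for k in M:
  for c in ('scene','top'):
    q,e=fit(k,c);print(k,c,q[:2].round(1),np.degrees(q[2]).round(2),abs(e).max())
E
```

```text
rack [576.9 235.5] -1.14 [[-0.9, -0.8], [-0.3, -1.6], [-1.3, -1.1], [-0.7, -0.3], [-0.3, -0.0], [-0.7, -0.5], [-0.8, 0.1]]
packer [494.1 -62.1] -3.86 [[-1.2, -0.8], [-1.2, -0.3], [-0.6, -0.7], [-1.1, -0.3], [-0.5, -0.9], [-1.2, -0.7], [-0.9, -0.2], [-3.0, 0.7], [-0.6, 0.4], [-1.2, 1.1]]
taper [ 621.4 -317.1] 7.22 [[-0.3, -0.7], [-0.5, 0.1], [-0.8, -1.0], [-0.8, -1.1], [-1.0, -0.4], [-1.3, -0.2], [-1.4, -0.1], [0.9, 0.9]]
rack scene [578.2 237.1] -0.52 0.8
rack top [579.7 232.8] -2.86 0.4
packer scene [494.1 -58. ] -2.62 1.9
packer top [494.2 -65.7] -4.61 1.0
taper scene [ 621.7 -314.3] 5.94 0.6
taper top [ 621.4 -318.6] 8.07 1.4
```

View pics/ov.png

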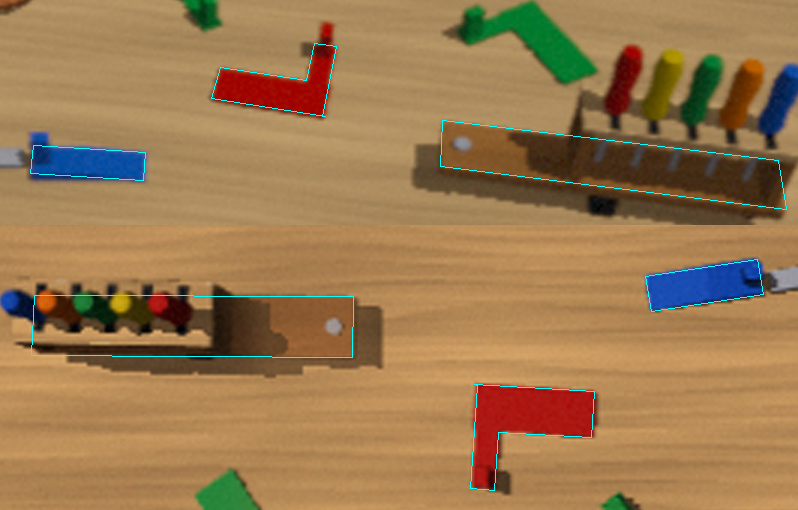

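Call:
arm_command(rows="5 4 0 0 0 8;9 8 0 0 0 16;12 12 0 0 0 24;15 16 0 0 0 32;18 20 0 0 0 40;21 24 0 0 0 48;24 28 0 0 0 56;27 32 0 0 0 64", grip=0.5)

```text
time_s: 0.9
tool_pos: [384.2, -204.0, 248.3]
tcp_rot: [[0.205, 0.979, -0.0], [0.979, -0.205, -0.0], [-0.0, -0.0, -1.0]]
contact_force: [1.1, -1.4, -0.1]
finger_gap: 0.502
```

Call:
arm_command(rows="1 4 0 0 0 8;2 8 -1 0 0 16;3 12 -2 0 0 24;3 14.2 -4 0 0 32;3 14.2 -6 0 0 40;3 14.2 -8 0 0 48;3 14.2 -10 0 0 56;3 14.2 -10 0 0 64")

```text
time_s: 1.7
tool_pos: [411.8, -63.5, 145.9]
tcp_rot: [[-0.79, 0.613, -0.004], [0.613, 0.79, 0.001], [0.004, -0.002, -1.0]]
contact_force: [0.8, 1.1, -0.7]
finger_gap: 0.501
```

Call:
arm_command(rows="0 0 0 0 0 8;0 0 0 0 0 16;0 0 0 0 0 24;0 0 0 0 0 32;0 0 0 0 0 34.5;0 0 0 0 0 34.5")

```text
time_s: 2.3
tool_pos: [413.3, -63.9, 148.1]
tcp_rot: [[-0.998, 0.063, -0.001], [0.063, 0.998, -0.0], [0.001, -0.0, -1.0]]
contact_force: [-0.3, 0.9, 0.3]
finger_gap: 0.499
```

Call:
arm_command(rows="1.2 1.6 -2 0 0 0;1.2 1.6 -6 0 0 0;1.2 1.6 -7 0 0 0;1.2 1.6 -7 0 0 0")

```text
time_s: 2.7
tool_pos: [423.9, -47.8, 77.2]
tcp_rot: [[-0.998, 0.064, -0.004], [0.064, 0.998, 0.0], [0.004, 0.0, -1.0]]
contact_force: [-1.3, -0.8, 1.7]
finger_gap: 0.503
```

```bash
python3 - <<'E'
from h import *
o=readout.get_obs();p=o['tool_pos'];print(p)
c=[]
for n in('scene','top'):
    snap(n,n+'1.png')
    u,v=proj(n,[424.9,-47.4,40]).astype(int); t,_=proj(n,p+[0,0,-17]),0; print(n,u-33,v-25,t)
    crop(n+'1.png','c.png',u-33,v-35,u+33,v+25,6);c.append(cv2.imread('pics/c.png'))
cv2.imwrite('pics/c1.png',np.hstack(c))
E
```

```text
[423.93858085 -47.81588351  77.17384475]
scene 275 143 [308.69923034 164.19119729]
top 176 209 [209.22910425 234.3125664 ]
```

View pics/c1.png

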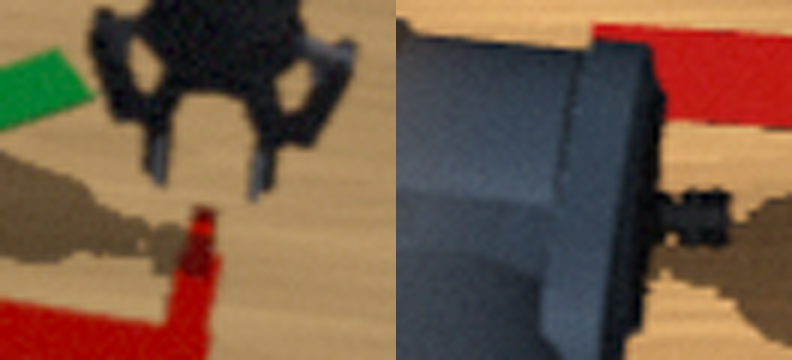

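The fingers straddle the red tab: fingertips are at crop columns 160 and 258, the tab at 204. I'll go down and grip.

Call:
arm_command(rows="0 0.1 -2.5 0 0 0;0 0.1 -4.8 0 0 0;0 0.1 -4.8 0 0 0")

```text
time_s: 3.1
tool_pos: [424.8, -47.1, 29.8]
tcp_rot: [[-0.998, 0.064, -0.002], [0.064, 0.998, 0.0], [0.002, -0.0, -1.0]]
contact_force: [-1.1, 0.2, -0.7]
finger_gap: 0.498
```

Call:
arm_command(rows="0 0 0 0 0 0;0 0 0 0 0 0;0 0 0 0 0 0;0 0 0 0 0 0;0 0 0 0 0 0", grip=0, newtons=30)

```text
time_s: 3.6
tool_pos: [426.7, -47.2, 31.8]
tcp_rot: [[-0.998, 0.064, 0.003], [0.064, 0.998, -0.001], [-0.003, -0.0, -1.0]]
contact_force: [-1.5, 0.5, 8.0]
finger_gap: 0.159
```

Call:
arm_command(rows="0 0 1 0 0 0;0 0 1 0 0 0;4 0 1 0 0 1.2;8 0 1 0 0 2.4;8 4 1 0 0 2.4;8 7 1 0 0 2.4;8 7 1 0 0 2.4")

```text
time_s: 4.3
tool_pos: [505.7, 25.7, 40.4]
tcp_rot: [[-1.0, 0.019, 0.0], [0.019, 1.0, 0.001], [-0.0, 0.001, -1.0]]
contact_force: [0.0, -0.1, -0.6]
finger_gap: 0.158
```

```bash
python3 - <<'E'
from h import *
c=[]
for n in('scene','top'):
    snap(n,n+'2.png')
    u,v=proj(n,[540,60,20]).astype(int);print(n,u-50,v-45)
    crop(n+'2.png','c.png',u-50,v-45,u+50,v+45,4);c.append(cv2.imread('pics/c.png'))
cv2.imwrite('pics/c2.png',np.hstack(c)); print(readout.get_obs()['tool_pos'])
E
```

```text
scene 290 158
top 123 150
[505.55770309  23.584294    40.49106723]
```

View pics/c2.png

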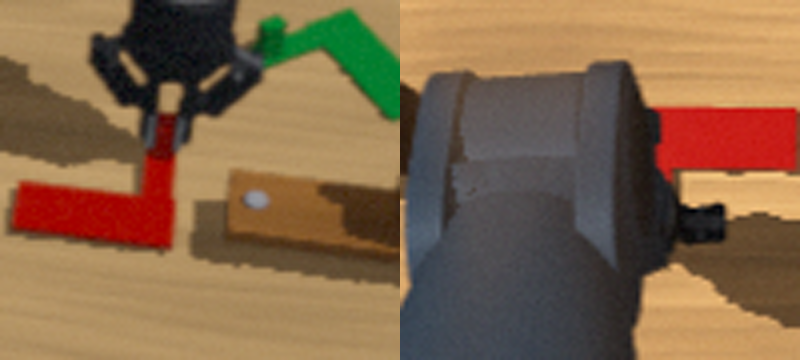

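```bash
python3 - <<'E'
from h import *
S=lambda x,y:(290+x/4,158+y/4)
for p in[(170,248),(12,232),(20,180)]:print(onz('scene',*S(*p),14))
T=lambda x,y:(123+(x-400)/4,150+y/4)
for p in[(797,108),(795,171)]:print(onz('top',*T(*p),14))
print(onz('scene',*S(257,199),45))
print(readout.get_obs()['contact_force'])
E
```

```text
[602.   38.9  14. ]
[603.2 -77.7  14. ]
[551.3 -76.7  14. ]
[594.7 -83.8  14. ]
[547.5 -82.   14. ]
[572.5  97.6  45. ]
[-0.8345579  -0.43088611 -0.47126307]
```

Call:
arm_command(rows="0 0 -0.5 0 0 0;0 0 -0.9 0 0 0;0 0 -0.9 0 0 0;0 0 -0.9 0 0 0")

```text
time_s: 4.8
tool_pos: [505.7, 22.3, 31.3]
tcp_rot: [[-1.0, 0.023, 0.001], [0.023, 1.0, -0.0], [-0.001, -0.0, -1.0]]
contact_force: [0.1, -1.3, 1.9]
finger_gap: 0.157
```

Call:
arm_command(rows="-0.1 2 0 0 0 -0.5;-0.1 4 0 0 0 -0.5;-0.1 5 0 0 0 -0.5;-0.1 6 0 0 0 -0.5;-0.1 7 0 0 0 -0.5;-0.1 8.2 0 0 0 -0.5;-0.1 8.2 0 0 0 -0.5")

```text
time_s: 5.5
tool_pos: [504.6, 106.4, 31.3]
tcp_rot: [[-1.0, 0.029, 0.0], [0.029, 1.0, 0.001], [-0.0, 0.001, -1.0]]
contact_force: [0.2, 1.5, 2.6]
finger_gap: 0.156
```

Call:
arm_command(rows="0 0 0 0 0 0;0 0 0 0 0 0;0 0 0 0 0 0;0 0 0 0 0 0", grip=0.45)

```text
time_s: 5.9
tool_pos: [504.4, 104.7, 31.2]
tcp_rot: [[-1.0, 0.031, -0.0], [0.031, 1.0, -0.0], [0.0, -0.0, -1.0]]
contact_force: [0.1, 0.5, -0.7]
finger_gap: 0.45
```

Call:
arm_command(rows="0 0 3 0 0 0;0 0 6 0 0 0;0 0 10 0 0 0;0 0 14 0 0 0;0 -3 17 0 0 -8;0 -7 17 0 0 -16;0 -11 17 0 0 -24;0 -15 17 0 0 -32")

```text
time_s: 6.7
tool_pos: [504.4, -46.5, 201.7]
tcp_rot: [[-0.828, 0.56, 0.001], [0.56, 0.828, -0.0], [-0.001, 0.0, -1.0]]
contact_force: [0.4, 0.5, 0.5]
finger_gap: 0.449
```

Call:
arm_command(rows="2 -4 0 0 0 -8;4 -8 0 0 0 -16;6 -12 0 0 0 -24;8 -16 0 0 0 -32;10 -20 0 0 0 -40;11 -24 0 0 0 -46;12 -27 0 0 0 -47;12 -28 0 0 0 -47")

```text
time_s: 7.5
tool_pos: [624.7, -328.2, 200.0]
tcp_rot: [[-0.158, 0.987, -0.001], [0.987, 0.158, -0.0], [-0.0, -0.001, -1.0]]
contact_force: [0.2, -0.0, -0.4]
finger_gap: 0.446
```

```bash
python3 - <<'E'
from h import *
for n in('scene','top'): snap(n,n+'3.png')
crop('scene3.png','a.png',190,150,470,240,2.85)
crop('top3.png','b.png',40,140,320,250,2.85)
cv2.imwrite('pics/ab3.png',np.vstack([cv2.imread('pics/a.png'),cv2.imread('pics/b.png')]))
print(readout.get_obs())
E
```

```text
{'time_s': 7.6, 'joint_positions': array([-4.81844555e-01,  5.73321882e-01,  3.91542896e-01,  1.39035369e+00,
       -1.27362306e-04,  9.29064022e-01]), 'dq': array([ 0.03556724, -0.02921366, -0.03800076, -0.00176005,  0.01020146,
        0.01661156]), 'joint_efforts': array([-1.77893266e+00, -7.80745339e+01,  3.60339653e+01, -6.06073067e-02,
       -1.33128245e-01, -1.77803147e-01]), 'tool_pos': array([ 623.91791128, -326.32426252,  200.33900569]), 'tcp_rot': array([[-1.59207039e-01,  9.87244434e-01, -1.24321958e-03],
       [ 9.87244970e-01,  1.59207764e-01,  5.06424317e-04],
       [ 6.97894797e-04, -1.14673596e-03, -9.99999099e-01]]), 'contact_force': array([ 0.41724363, -0.22255583,  0.62615173]), 'moment': array([0.02005348, 0.02201651, 0.04829518]), 'finger_gap': 0.4531108601302162}
```

View pics/ab3.png

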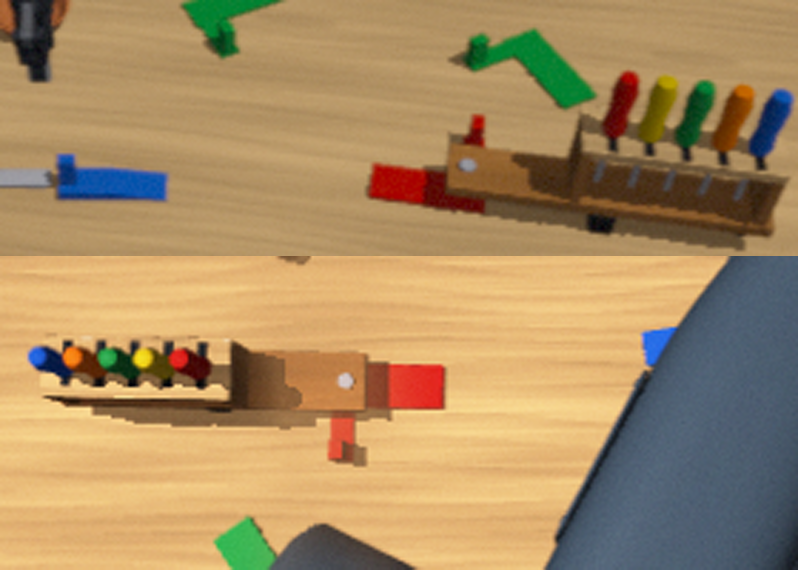

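The packer is under the foot end and lying flat. Its exposed end is at crop top (444,365)–(443,409), and its tab stands on the -x side. Next I'll check its offset from the foot.

```bash
python3 - <<'E'
from fit import *
M['packer']=([('scene',S(485,213),(23,25,5)),('scene',S(369,199),(23,-95,5)),('scene',S(375,164),(-23,-95,5)),('top',T(444,365),(23,-95,5)),('top',T(443,409),(-23,-95,5)),('top',T(332,417),(-30,22,5)),('top',T(354,417),(-30,-2,5)),('scene',S(478,118),(-70,10,40))],[574,95,0.],[])
for k in('rack','packer'):
  for c in(None,'scene','top'):
    q,e=fit(k,c); q=np.array(q)
    if k=='rack':print('foot',c,W(q,(0,-140,0)),np.degrees(q[2]))
    else:print('packer',c,q[:2],np.degrees(q[2]),abs(e).max())
E
```

```text
foot None [np.float64(574.1569207792217), np.float64(95.53950309797685), 0] -1.1425252007336641
foot scene [np.float64(576.8975944572414), np.float64(97.10642139996227), 0] -0.5203862606495752
foot top [np.float64(572.6935151068817), np.float64(92.93554115187234), 0] -2.858325435047886
packer None [572.02292704  94.95404946] -0.41363785186094393 1.6
packer scene [575.2219852   97.25396452] -0.6504101293904099 1.1
packer top [569.89865815  92.39897604] -0.14684841230913126 0.4
```

Call:
arm_command(rows="-0.2 1.0 -4 0 0 -2;-0.2 1.0 -8 0 0 -2;-0.2 1.0 -11 0 0 -2;-0.2 1.0 -11 0 0 -2;-0.2 1.0 -11 0 0 -2", grip=0.5)

```text
time_s: 8.1
tool_pos: [622.4, -313.8, 92.2]
tcp_rot: [[-0.127, 0.992, -0.0], [0.992, 0.127, 0.0], [0.0, -0.0, -1.0]]
contact_force: [0.7, -0.4, 0.5]
finger_gap: 0.501
```

```bash
python3 - <<'E'
from h import *
p=readout.get_obs()['tool_pos'];print(p)
snap('scene','scene4.png');u,v=proj('scene',[621.4,-317,40]).astype(int);print(u-50,v-45)
crop('scene4.png','c4.png',u-50,v-45,u+50,v+35,6)
E
```

```text
[ 622.4217376  -313.82151292   92.20282083]
162 161
```

View pics/c4.png

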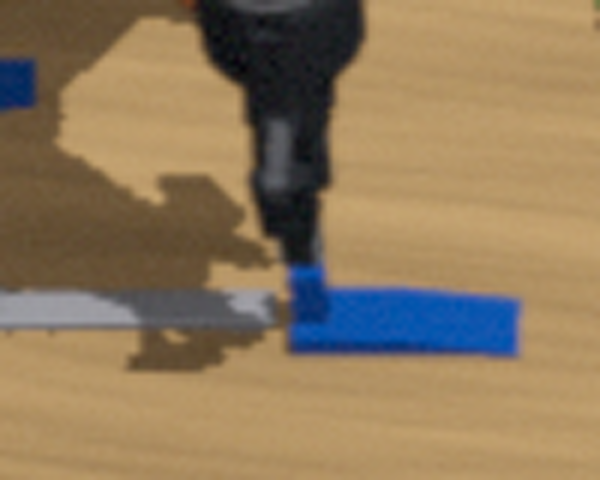

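```bash
python3 - <<'E'
from h import *
for P in([643,-313.8,75],[601,-313.8,75],[621.4,-317.1,46],[622.4,-313.8,46]):print(P,(proj('scene',P)-[162,161])*6)
print(onz('scene',162+308/6,161+268/6,46), onz('scene',162+280/6,161+310/6,10))
E
```

```text
[643, -313.8, 75] [292.48493829 258.93897756]
[601, -313.8, 75] [311.1889864 194.6920074]
[621.4, -317.1, 46] [300.48932113 263.98287059]
[622.4, -313.8, 46] [306.61118613 266.22038034]
[ 623.4 -312.9   46. ] [ 622.7 -330.4   10. ]
```

Call:
arm_command(rows="0 0 -3 0 0 0;0 0 -5.8 0 0 0;0 0 -5.8 0 0 0;0 0 -5.8 0 0 0")

```text
time_s: 8.55
tool_pos: [623.3, -315.2, 35.3]
tcp_rot: [[-0.126, 0.992, 0.001], [0.992, 0.126, -0.001], [-0.001, 0.001, -1.0]]
contact_force: [-0.2, -0.6, 0.4]
finger_gap: 0.503
```

Call:
arm_command(rows="0 0 0 0 0 0;0 0 0 0 0 0;0 0 0 0 0 0;0 0 0 0 0 0;0 0 0 0 0 0", grip=0, newtons=40)

```text
time_s: 9.05
tool_pos: [623.7, -315.5, 35.5]
tcp_rot: [[-0.126, 0.992, 0.003], [0.992, 0.126, -0.002], [-0.002, 0.003, -1.0]]
contact_force: [0.1, -0.5, 6.5]
finger_gap: 0.155
```

Call:
arm_command(rows="0 0 0.2 0 0 0;0 0.5 0.5 0 0 0;0 1 1 0 0 0;0 1 1 0 0 0")

```text
time_s: 9.45
tool_pos: [622.9, -304.2, 44.2]
tcp_rot: [[-0.127, 0.992, 0.001], [0.992, 0.127, -0.0], [-0.0, 0.001, -1.0]]
contact_force: [-0.4, 0.7, -1.6]
finger_gap: 0.155
```

Call:
arm_command(rows="0 2 2 0 0 0;-1 6 2 0 0 -4;-2 10 2 0 0 -8.3;-3 14 2 0 0 -8.3;-4 18 2 0 0 -8.3;-4.8 22 2 0 0 -8.3;-4.8 24 2 0 0 -8.3;-4.8 24 2 0 0 -8.3")

```text
time_s: 10.25
tool_pos: [574.3, -61.7, 64.3]
tcp_rot: [[0.014, 1.0, 0.001], [1.0, -0.014, 0.001], [0.001, 0.001, -1.0]]
contact_force: [-0.6, -0.2, -0.0]
finger_gap: 0.154
```

Call:
arm_command(rows="0 0.5 -1 0 0 0;0 1 -2.2 0 0 0;0 1 -2.2 0 0 0;0 1 -2.2 0 0 0")

```text
time_s: 10.65
tool_pos: [574.0, -55.5, 40.5]
tcp_rot: [[0.019, 1.0, -0.002], [1.0, -0.019, 0.0], [-0.0, -0.002, -1.0]]
contact_force: [-0.4, 0.1, -0.6]
finger_gap: 0.157
```

```bash
python3 - <<'E'
from h import *
o=readout.get_obs();print(o['tool_pos'],o['tcp_rot'][:,1],o['contact_force'])
c=[]
for n in('scene','top'):
    snap(n,n+'5.png')
    u,v=proj(n,[575,40,20]).astype(int);print(n,u-50,v-40)
    crop(n+'5.png','c.png',u-50,v-40,u+50,v+40,4);c.append(cv2.imread('pics/c.png'))
cv2.imwrite('pics/c5.png',np.hstack(c))
E
```

```text
[574.01410696 -55.45287807  40.47962997] [ 0.99981846 -0.01897802 -0.00169929] [-0.35525156  0.05718782 -0.56803946]
scene 283 171
top 130 143
```

View pics/c5.png

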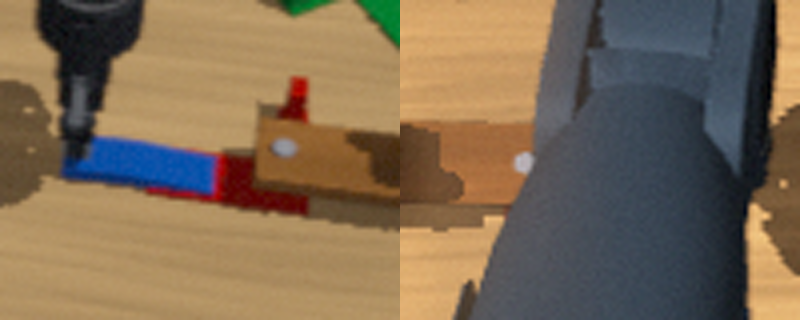

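Call:
arm_command(rows="0 0 0.1 0 0 0;0 1 0.1 0 0 0;0 2 0.1 0 0 0;0 3 0.1 0 0 0;0 4 0.1 0 0 0;0 5 0.1 0 0 0;0 5 0.1 0 0 0;0 5 0.1 0 0 0")

```text
time_s: 11.55
tool_pos: [574.5, -4.5, 42.3]
tcp_rot: [[0.017, 1.0, -0.0], [1.0, -0.017, -0.0], [-0.0, -0.0, -1.0]]
contact_force: [-1.0, 0.1, -1.0]
finger_gap: 0.154
```

Call:
arm_command(rows="0 0 0 0 0 0;0 0 -0.1 0 0 0;0 0 -0.1 0 0 0;0 0 -0.1 0 0 0")

```text
time_s: 11.95
tool_pos: [574.5, -5.2, 41.2]
tcp_rot: [[0.019, 1.0, -0.0], [1.0, -0.019, -0.0], [-0.0, -0.0, -1.0]]
contact_force: [-0.1, 0.1, -0.3]
finger_gap: 0.158
```

Call:
arm_command(rows="0 0 -0.05 0 0 0;0 0 -0.1 0 0 0;0 0 -0.1 0 0 0;0 0 -0.1 0 0 0")

```text
time_s: 12.35
tool_pos: [574.6, -5.0, 40.3]
tcp_rot: [[0.018, 1.0, -0.0], [1.0, -0.018, -0.0], [-0.0, 0.0, -1.0]]
contact_force: [-0.3, -0.1, -0.1]
finger_gap: 0.156
```

```bash
python3 - <<'E'
from h import *
o=readout.get_obs();print(o['tool_pos'],o['contact_force'],o['moment'])
E
```

```text
[574.55038502  -4.96404759  40.31517141] [-0.26287663 -0.05603191 -0.05097187] [-0.0384062  -0.04920656 -0.03197788]
```

Call:
arm_command(rows="0 0 -0.05 0 0 0;0 0 -0.05 0 0 0;0 0 -0.05 0 0 0")

```text
time_s: 12.65
tool_pos: [574.6, -5.0, 40.2]
tcp_rot: [[0.018, 1.0, 0.0], [1.0, -0.018, -0.0], [-0.0, 0.0, -1.0]]
contact_force: [-1.5, -0.6, 5.7]
finger_gap: 0.156
```

Call:
arm_command(rows="0 0.3 0 0 0 0;0 0.6 0 0 0 0;0 0.9 0 0 0 0;0 1.2 0 0 0 0")

```text
time_s: 13.05
tool_pos: [575.3, 7.0, 40.5]
tcp_rot: [[0.018, 1.0, 0.002], [1.0, -0.018, -0.001], [-0.001, 0.002, -1.0]]
contact_force: [0.7, -1.6, 6.2]
finger_gap: 0.151
```

Call:
arm_command(rows="0 0 0.04 0 0 0;0 0.2 0.04 0 0 0;0 0.4 0.04 0 0 0;0 0.6 0.04 0 0 0;0 0.8 0.04 0 0 0")

```text
time_s: 13.55
tool_pos: [574.8, 15.1, 40.5]
tcp_rot: [[0.018, 1.0, 0.001], [1.0, -0.018, -0.0], [-0.0, 0.001, -1.0]]
contact_force: [0.1, -0.7, 5.3]
finger_gap: 0.156
```

Call:
arm_command(rows="0 0.15 0 0 0 0;0 0.3 0 0 0 0;0 0.45 0 0 0 0;0 0.6 0 0 0 0")

```text
time_s: 13.95
tool_pos: [574.8, 21.0, 40.5]
tcp_rot: [[0.018, 1.0, 0.001], [1.0, -0.018, -0.0], [-0.0, 0.001, -1.0]]
contact_force: [0.4, -1.4, 4.9]
finger_gap: 0.159
```

Call:
arm_command(rows="0 0 0.04 0 0 0;0 0.1 0.04 0 0 0;0 0.2 0.04 0 0 0;0 0.3 0.04 0 0 0;0 0.4 0.04 0 0 0")

```text
time_s: 14.45
tool_pos: [574.4, 25.0, 40.5]
tcp_rot: [[0.018, 1.0, -0.0], [1.0, -0.018, -0.0], [-0.0, -0.0, -1.0]]
contact_force: [-0.7, -1.5, 2.5]
finger_gap: 0.154
```

Call:
arm_command(rows="0 0.1 0 0 0 0;0 0.2 0 0 0 0;0 0.3 0 0 0 0")

```text
time_s: 14.75
tool_pos: [574.4, 28.0, 40.5]
tcp_rot: [[0.018, 1.0, -0.0], [1.0, -0.018, -0.0], [-0.0, -0.0, -1.0]]
contact_force: [-0.1, -2.2, 0.8]
finger_gap: 0.157
```

Call:
arm_command(rows="0 0.1 0 0 0 0;0 0.2 0 0 0 0")

```text
time_s: 14.95
tool_pos: [574.4, 30.0, 40.5]
tcp_rot: [[0.018, 1.0, -0.0], [1.0, -0.018, -0.0], [-0.0, -0.0, -1.0]]
contact_force: [0.4, -3.3, 0.6]
finger_gap: 0.156
```

Call:
arm_command(rows="0 0.1 0 0 0 0;0 0.2 0 0 0 0")

```text
time_s: 15.15
tool_pos: [574.4, 32.1, 40.5]
tcp_rot: [[0.018, 1.0, -0.0], [1.0, -0.018, -0.0], [-0.0, -0.0, -1.0]]
contact_force: [-0.1, -3.0, -0.7]
finger_gap: 0.155
```

Call:
arm_command(rows="0 0.1 0 0 0 0")

```text
time_s: 15.25
tool_pos: [574.4, 33.1, 40.4]
tcp_rot: [[0.018, 1.0, -0.0], [1.0, -0.018, -0.0], [-0.0, -0.0, -1.0]]
contact_force: [0.1, -3.4, -1.2]
finger_gap: 0.157
```

Call:
arm_command(rows="0 0.1 0 0 0 0")

```text
time_s: 15.35
tool_pos: [574.3, 34.1, 40.4]
tcp_rot: [[0.018, 1.0, -0.0], [1.0, -0.018, -0.0], [-0.0, -0.0, -1.0]]
contact_force: [0.2, -1.9, -1.9]
finger_gap: 0.155
```

Call:
arm_command(rows="0 0.1 0 0 0 0")

```text
time_s: 15.45
tool_pos: [574.4, 35.2, 40.4]
tcp_rot: [[0.018, 1.0, -0.0], [1.0, -0.018, 0.0], [0.0, -0.0, -1.0]]
contact_force: [1.2, -3.2, -2.7]
finger_gap: 0.158
```

Call:
arm_command(rows="0 0 -0.03 0 0 0;0 0.1 -0.03 0 0 0")

```text
time_s: 15.65
tool_pos: [574.5, 36.0, 40.4]
tcp_rot: [[0.018, 1.0, -0.0], [1.0, -0.018, -0.0], [-0.0, -0.0, -1.0]]
contact_force: [0.1, -3.1, 1.8]
finger_gap: 0.159
```

Call:
arm_command(rows="0 0.05 0 0 0 0")

```text
time_s: 15.75
tool_pos: [574.6, 36.5, 40.4]
tcp_rot: [[0.018, 1.0, 0.0], [1.0, -0.018, -0.0], [-0.0, 0.0, -1.0]]
contact_force: [0.5, -4.1, 2.1]
finger_gap: 0.154
```

Call:
arm_command(rows="0 0.05 0 0 0 0")

```text
time_s: 15.85
tool_pos: [574.6, 36.9, 40.4]
tcp_rot: [[0.018, 1.0, 0.0], [1.0, -0.018, -0.0], [-0.0, 0.0, -1.0]]
contact_force: [0.1, -3.9, 1.4]
finger_gap: 0.154
```

Call:
arm_command(rows="0 0.1 0 0 0 0")

```text
time_s: 15.95
tool_pos: [574.7, 37.9, 40.4]
tcp_rot: [[0.019, 1.0, 0.0], [1.0, -0.019, -0.0], [-0.0, 0.0, -1.0]]
contact_force: [-0.2, -5.2, 2.3]
finger_gap: 0.155
```

Call:
arm_command(rows="0 0.1 0 0 0 0")

```text
time_s: 16.05
tool_pos: [574.6, 38.9, 40.4]
tcp_rot: [[0.019, 1.0, 0.0], [1.0, -0.019, -0.0], [-0.0, 0.0, -1.0]]
contact_force: [-0.3, -5.6, 1.5]
finger_gap: 0.157
```

Call:
arm_command(rows="0 0.05 0 0 0 0")

```text
time_s: 16.15
tool_pos: [574.7, 39.5, 40.4]
tcp_rot: [[0.018, 1.0, 0.0], [1.0, -0.018, -0.0], [-0.0, 0.0, -1.0]]
contact_force: [-0.0, -5.2, 1.4]
finger_gap: 0.157
```

Call:
arm_command(rows="0 0.05 0 0 0 0")

```text
time_s: 16.25
tool_pos: [574.7, 39.9, 40.4]
tcp_rot: [[0.019, 1.0, 0.0], [1.0, -0.019, -0.0], [-0.0, 0.0, -1.0]]
contact_force: [0.2, -5.9, 2.2]
finger_gap: 0.154
```

Call:
arm_command(rows="0 0 0 0 0 0;0 0 0 0 0 0;0 0 0 0 0 0;0 0 0 0 0 0", grip=0.4)

```text
time_s: 16.65
tool_pos: [574.5, 40.4, 40.2]
tcp_rot: [[0.018, 1.0, -0.0], [1.0, -0.018, 0.0], [0.0, -0.0, -1.0]]
contact_force: [-0.3, -0.6, -0.5]
finger_gap: 0.4
```

Call:
arm_command(rows="0 0 2 0 0 0;0 0 5 0 0 0;0 -1 9 0 0 0;0 -5 13 0 0 0;-3 -9 16 0 0 0;-6 -13 16 0 0 0;-9 -17 16 0 0 0;-10 -20 16 0 0 0")

```text
time_s: 17.45
tool_pos: [472.6, -160.9, 201.0]
tcp_rot: [[0.018, 1.0, 0.001], [1.0, -0.018, 0.0], [0.0, 0.001, -1.0]]
contact_force: [1.1, 0.3, -0.6]
finger_gap: 0.399
```

Call:
arm_command(rows="-3 -4 0 0 0 0;-6 -8 0 0 0 0;-9 -12 0 0 0 0;-9 -12 0 0 0 0;-9 -12 0 0 0 0")

```text
time_s: 17.95
tool_pos: [383.8, -280.8, 200.4]
tcp_rot: [[0.021, 1.0, 0.0], [1.0, -0.021, 0.0], [0.0, 0.0, -1.0]]
contact_force: [-0.2, 0.6, -0.8]
finger_gap: 0.399
```

```bash
python3 - <<'E'
from h import *
for n in('scene','top'): snap(n,n+'6.png')
crop('scene6.png','a.png',190,150,470,240,2.85)
crop('top6.png','b.png',40,140,320,250,2.85)
cv2.imwrite('pics/ab6.png',np.vstack([cv2.imread('pics/a.png'),cv2.imread('pics/b.png')]))
o=readout.get_obs();print(o['tool_pos'],o['contact_force'])
E
```

```text
[ 384.87723692 -279.4860459   200.29092517] [ 1.4546113   0.15706113 -0.27494662]
```

View pics/ab6.png

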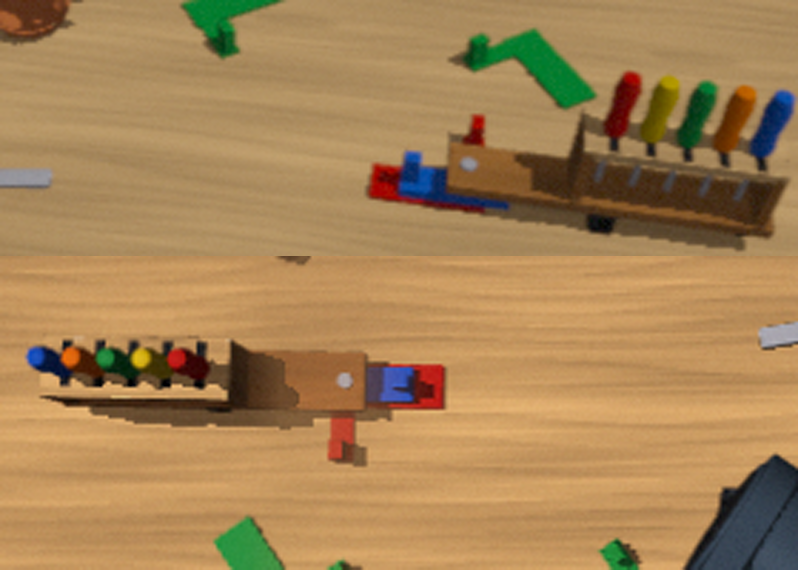

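The packer hasn't moved: its end is still at crop top (444,365). The taper lies on it under the foot with its tab at scene crop (411,158), and the spanner end is unchanged at (50,178). I'm handing the job in.

```bash
python3 -c "
from station import close_job; print(close_job())"
```

```text
the job is handed in; nothing more can be done
None
```

The job is handed in: the red packer is under the short foot and the blue taper is on top of it, pushed in until the foot bears. I have no verdict on it; `close_job` reports none.

- **Packer:** I carried it about 1 cm up to the board end, then lowered it and slid it under the foot. A two-camera fit then put it within about 3 mm of the point below the foot.
- **Taper:** I took the leftmost blue one, lowered it onto the packer and pushed it in thin edge first. The last push reading while sliding was 5.9 N. I estimate about 0.5 N of that came from my slight downward press, so the real push is close to the 5.5 N target.
- **Final pictures:** They show the packer unmoved, the taper on it under the foot with both seemingly flat, and the nearest bystander, the spanner, where it was. The last crops did not cover all of the bench, so I did not recheck the torch and saucer after the taper went in. The gripper is open and well clear, and the arm finished at about 18 s.

**Disagreements and limits:**
- The two cameras differed by 3–5 mm in y throughout, so I used averages and relative shifts.
- Force readings were noisy by about ±0.7 N.
- I did not test separately for rocking; I judged snugness from the push alone.

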